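# Empty the offcut scoop through the flap of the offcut box

## Task

Empty the two wood offcuts out of the scoop into the flap-topped offcut box: push the spring flap in with the front lip of the scoop and, keeping it pushed open, tip the scoop so that both offcuts slide through. Then take the scoop out so that the flap closes, and stand it flat and empty on the table again. Leave the other, empty scoop where it is.

Things in the scene. Friction and masses are not known exactly. Their poses are not given: they have to be found in the camera images.
- scoop: Aluminium scoop with the two offcuts in it: tray 100 (x) x 72 mm, floor 3, side walls 32, rear wall 36 mm high; 150 g. Origin: centre of underside, z up, x from the open front lip (x = -50 mm, no wall) to the rear. Handle: upright wooden bar, 36 (x) x 16 mm (y), centred at x = +50 mm, top at z = 92 mm; grip firmly (about 60 N) across the 16 mm at z = 70 mm, from above.
- spare_scoop: The other scoop, same shape and axes, empty; a bystander to be left where it stands.
- offcut_1: Long wood offcut, block 34 x 20 x 18 mm, lying loose in the scoop. Origin: centre of its underside. Both offcuts start to slide when the scoop is tipped nose-down by some 17 to 27 degrees; 45 to 55 degrees empties it quickly.
- offcut_2: Short wood offcut, a block 24 x 20 x 18 mm, lying beside the other one in the scoop. Origin: centre of its underside.
- bin: Plywood offcut box, fixed: 160 (x) x 130 x 140 mm high, hollow. Origin: centre of underside, x roughly to the robot's left. Mouth in its top: x = -28 to +62 mm, 104 mm wide, closed by the flap. Cheeks 12 mm high and 104 mm apart stand along both sides and at the -x end; the +x end is open: the scoop comes in over it, lip pointing along the box's -x.
- flap (a joint): Wooden flap in the mouth, 88 x 100 x 5 mm, hinged along the box's y at x = +62, z = 140 mm, free edge at the -x end. 0 = shut, level with the box top; grows as the free edge goes down into the box, to 1.35 rad. Spring-shut: 0.4 N at the free edge starts it, 2 N at 70 mm from the hinge holds 0.8 rad. Open, it slopes on in line with the tipped scoop. The offcuts alone do not open it.

How it is judged:
By the outcome, as a careful person would: the job done as asked, in the order asked, and still so for the second after the job is handed in, with the robot touching nothing.
It also fails if it takes over 59 s, if anything falls off the work surface, if the arm or the gripper's body presses on something with over 40 N, if the wrist force passes 120 N, or if a joint passes its speed limit or range.

## Robot

A 6-joint arm with a two-finger parallel gripper is mounted at the origin on a cart in front of the work surface, level with it; the furniture and walls round the work are solid. World frame = base frame: x ahead of the robot, y to its left, z up, the work surface at z = 0. Lengths are in m, angles in rad, forces in N, time in s.
With the tool pointing down it reaches from about 0.375 to 0.975 m from the base axis. Payload 3.8 kg.
Tool frame: the origin (TCP) lies at the very end of the fingers, on their centre line; the grasp point (between the pads) lies 19 mm behind it; z points along the fingers, y is the direction in which the jaws open and shut (so a half turn about z gives the same grasp; the last joint's range is limited). The gripper opens to 85 mm and grips with 20 to 120 N. Pads are 22 mm wide; open, the fingers measure 114 mm over their backs; the gripper's body (76 mm by 85 mm) begins 54 mm behind the grasp point. The pads swing forward as they close: fully open they stand 13 mm farther back than shut.
Start: joints at [-1.314, 0.264, 1.604, -0, 1.274, -0.037], TCP at [0.195, -0.646, 0.205] pointing down, gripper open.
Joint ranges: [-2.63, 2.63], [-0.94, 2.18], [0.31, 2.57], [-1.31, 4.45], [0, 2.66], [-2.55, 2.55]. Speed limits (rad/s): [2.57, 2.57, 3.14, 3.14, 3.14, 3.14].

## Interface

Orientations are given as a rotation vector (axis times angle).
In Python, from workcell import status, read_camera, camera_info, order gives the robot as it stands.
- The arm moves only by the tool move_arm, never from a script. Its argument "deltas" is a list of rows, each a list of 3 entries, a list of its own where there are three numbers: the turn, a rotation vector about the world's x, y, z as a fraction of full scale, then the shift along the world's x, y, z as a fraction of full scale, then the closure, from -1 (fully open) to 1 (shut), so that 0 is half open. A call has 1 to 20 rows; each row is the pose to reach, as a shift and turn from the pose commanded when the call began; what a row does not reach only later rows make up. Full scale, the value 1, is 0.1 m for a shift and pi/2 rad for a turn. A row lasts 1/8 s, in which the tool goes at most 62.5 mm and 10.7 degrees, less where a joint would pass 70% of its speed; a pose out of reach is approached as far as the arm can. A call with a number of a shift or a turn outside -1 to 1 is refused whole. A call with a gripper value outside its range is refused whole. The fingers move at their own pace and stop on an object; "grip_force" is the grip in N (left out, the last holds). Time passes only in rows, so rows that repeat a pose let the fingers close. It gives the time, the measured TCP pose, the force and the opening at its end, in the units of the state.
- status.read_state(): the state, without advancing time (a new reading comes with each control period).
- read_camera(name): name is "scene" or "top"; returns (picture, depth): 420x560x3 uint8, red, green, blue; 420x560 float32, m along the optical axis (not along the pixel's ray), 0 where there is no reading.
- camera_info(name): a dict with "K" (3x3 intrinsics, pixels), "R" (3x3) and "t" (3): a world point X has camera coordinates R X + t. Camera axes: x right, y down, z forward; pixel columns grow to the right and rows downward; lengths in m; the calibration is good to about 2 mm. A picture is of the moment at which its call begins. camera_info takes no time and is no camera call.
- order.finish_job(): hands the job in, once; it reports no verdict.
The state is a dict: "time": time; "q": joint angles; "joint_vel": joint speeds; "joint_torque": joint torques, N m; "tool_pos": TCP position; "tcp_rot": TCP orientation; "wrist_force": force on the tool from outside, world axes, zero at the start; "torque": the same for the moment, N m; "width": opening from 0.0 (shut) to 1.0 (fully open).
Only numpy, scipy, OpenCV 4.12 (cv2) and the standard library are available. Lean on these libraries where they do the work, as an engineer would, in place of code of your own. Each camera call takes 0.05 s, during which the arm holds its last target. There are 200 camera calls.

## Working session

There is one attempt and no reset: what is moved stays moved. The work goes in short steps, Python scripts to look and compute and a tool call to move; the robot and the scene stay as the last step left them, time stands still between calls to the robot, and variables do not carry over. Pictures are saved under pics/ and viewed, about 8 in all and at most 12, crops included, and the job is handed in when it is done.

Besides the shell and the picture viewer there is one more tool, called after ">>>" as a command line: name --argument value ..., lists and objects as JSON in quotes. move_arm: Moves the arm, as the interface text tells. Its arguments: {"type":"object","properties":{"deltas":{"type":"array","items":{"type":"array"}},"grip_force":{"type":"number"}},"required":["deltas"]}

```bash
mkdir -p pics; ls
python3 - <<'E'
from workcell import status, read_camera, camera_info
import cv2,numpy as np
for n in("top","scene"):
    p,d=read_camera(n); np.savez(f"pics/{n}0.npz",p=p,d=d); cv2.imwrite(f"pics/{n}0.png",p[:,:,::-1])
    c=camera_info(n);print(n,c["K"],c["R"],c["t"])
s=status.read_state();print(s)
E
```

```text
pics
top [[432.23077759   0.         284.02583537]
 [  0.         432.23077759 204.85033296]
 [  0.           0.           1.        ]] [[-2.62006030e-02 -9.99656688e-01 -1.85570042e-04]
 [-9.91089845e-01  2.60003193e-02 -1.30632704e-01]
 [ 1.30592681e-01 -3.23873903e-03 -9.91430816e-01]] [0.01483001 0.50762956 1.23355826]
scene [[462.46348947   0.         280.34873249]
 [  0.         462.46348947 211.86110402]
 [  0.           0.           1.        ]] [[-0.80105835 -0.5980735  -0.02477113]
 [-0.23173312  0.34800715 -0.90840012]
 [ 0.55191057 -0.72194121 -0.41736747]] [0.39067404 0.23650708 1.06224481]
{'time': 0.1, 'q': array([-1.31389618e+00,  2.64683219e-01,  1.60522351e+00, -2.26996013e-05,
        1.27373249e+00, -3.69262960e-02]), 'joint_vel': array([ 1.71769815e-03, -2.61055056e-03, -1.37952441e-03,  6.09618589e-05,
       -9.79452878e-04, -4.37841714e-04]), 'joint_torque': array([ 2.30299638e-04, -5.16706824e+01, -3.68592095e+01, -5.75837430e-05,
        6.28602007e-03, -2.85407486e-05]), 'tool_pos': array([ 0.1952824 , -0.64538503,  0.20369048]), 'tcp_rot': array([-3.10573883e+00, -4.59595935e-01,  3.86494347e-04]), 'wrist_force': array([ 0.91999356, -0.13915868, -0.15625739]), 'torque': array([ 0.02464367, -0.01900718, -0.03177262]), 'width': 1.0016785698080855}
```

View pics/top0.png

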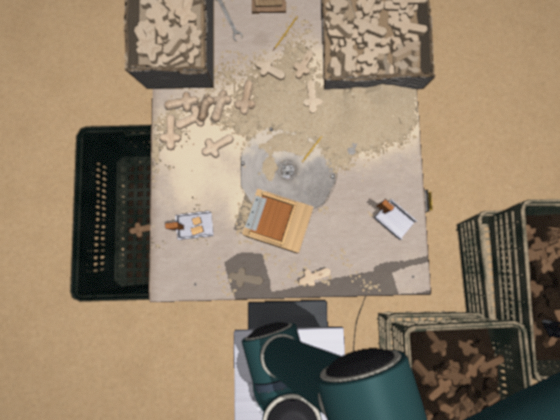

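View pics/scene0.png

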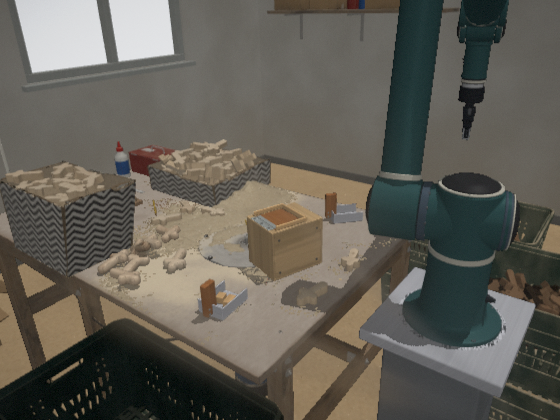

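Top view: the loaded scoop is at about (195,225) with its handle at (173,226). The box is at about (280,220) with its grey hinge plate on the left at (257,210), and the spare scoop is at (393,216). Next I'll enlarge this area and measure.

```bash
cat > h.py <<'E'
import numpy as np,cv2
from workcell import status, read_camera, camera_info
def pts(n,d):
    c=camera_info(n);v,u=np.mgrid[:d.shape[0],:d.shape[1]]
    r=np.stack([u,v,np.ones_like(u)],-1)@np.linalg.inv(c["K"]).T*d[...,None]
    return (r-c["t"])@c["R"]
def ray(n,u,v,z):
    c=camera_info(n);o=-c["R"].T@c["t"];r=c["R"].T@np.linalg.inv(c["K"])@[u,v,1.]
    return o+r*(z-o[2])/r[2]
E
python3 - <<'E'
from h import *
a=np.load("pics/top0.npz");p,d=a["p"],a["d"];P=pts("top",d)
cr=p[170:270,150:330];cv2.imwrite("pics/crop0.png",cv2.resize(cr,(800,444),interpolation=cv2.INTER_CUBIC)[:,:,::-1])
print("table z",np.median(P[100:280,160:230,2]))
def rect(m,name):
    q=P[m];r=cv2.minAreaRect((q[:,:2]*1000).astype(np.float32));print(name,m.sum(),"z",np.percentile(q[:,2],[5,50,95]).round(4),"mean",q.mean(0).round(4),"rect",r)
box=np.zeros(d.shape,bool);box[180:260,235:320]=1
rect(box&(P[...,2]>.12)&(P[...,2]<.148),"boxtop")
rect(box&(P[...,2]>.149)&(P[...,2]<.17),"cheeks")
for nm,(y0,y1,x0,x1) in dict(S=(200,250,160,222),spare=(190,245,360,425)).items():
    g=np.zeros(d.shape,bool);g[y0:y1,x0:x1]=1
    rect(g&(P[...,2]>.08)&(P[...,2]<.1),nm+" handletop")
    rect(g&(P[...,2]>.025)&(P[...,2]<.045),nm+" walls")
    rect(g&(P[...,2]>.01)&(P[...,2]<.1),nm+" all")
E
```

```text
table z 0.0020283757209950738
boxtop 2607 z [0.1374 0.1412 0.1449] mean [0.4536 0.019  0.1412] rect ((454.773681640625, 19.163314819335938), (160.25048828125, 130.43988037109375), 70.39099884033203)
cheeks 243 z [0.1498 0.1526 0.1563] mean [0.4531 0.0175 0.1528] rect ((459.3130798339844, 32.00613784790039), (94.74016571044922, 116.23918151855469), 69.97389221191406)
S handletop 82 z [0.0843 0.0916 0.0956] mean [0.4523 0.3149 0.0915] rect ((453.09088134765625, 316.0050964355469), (16.597806930541992, 36.52326965332031), 5.293380260467529)
S walls 154 z [0.0255 0.0318 0.0399] mean [0.4559 0.2788 0.0321] rect ((457.24755859375, 267.68438720703125), (72.06290435791016, 102.97063446044922), 4.977601051330566)
S all 471 z [0.0116 0.0275 0.0932] mean [0.4552 0.2813 0.0386] rect ((456.53143310546875, 275.2500305175781), (72.11610412597656, 118.3313980102539), 5.073517322540283)
spare handletop 81 z [0.0852 0.0918 0.0975] mean [ 0.4934 -0.2882  0.0919] rect ((493.95074462890625, -288.9156494140625), (33.916751861572266, 16.908222198486328), 46.597713470458984)
spare walls 144 z [0.0268 0.0325 0.04  ] mean [ 0.4681 -0.3163  0.0327] rect ((466.1791687011719, -319.2408142089844), (116.80937957763672, 73.11915588378906), 47.129634857177734)
spare all 367 z [0.0132 0.0331 0.0945] mean [ 0.4753 -0.3072  0.0453] rect ((466.337890625, -318.9996643066406), (117.54072570800781, 73.21768951416016), 46.9894905090332)
```

View pics/crop0.png

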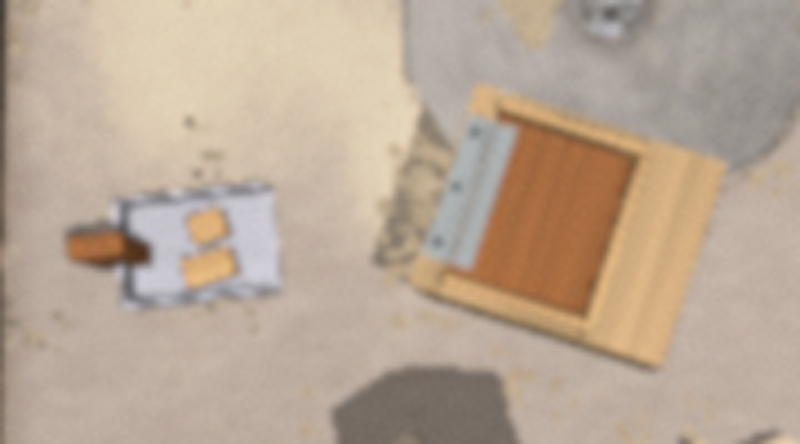

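The measured sizes match the given ones:

| Object | Measured size | Centre (m) | x-axis direction |
|---|---|---|---|
| Box | 160x130 mm, top at z=0.141 | (0.455, 0.019) | 70.4° |
| Scoop handle | 36x16.5 mm, top at z=0.092 | (0.453, 0.316) | scoop x at 95° |

The TCP has to move about (+0.258, +0.961) and yaw +78°. I'll start across in arcs.

>>> move_arm --deltas '[[[0,0,0.03],[0.27,0.32,0.2],-1],[[0,0,0.06],[0.54,0.64,0.4],-1],[[0,0,0.087],[0.8,0.96,0.6],-1],[[0,0,0.087],[0.8,0.96,0.6],-1]]' --grip_force 60

```text
time: 0.6
tool_pos: [0.2776, -0.549, 0.267]
tcp_rot: [3.065, 0.675, 0.002]
wrist_force: [0.7, -1.3, 0.8]
width: 0.998
```

>>> move_arm --deltas '[[[0,0,0.03],[0.27,0.32,0],-1],[[0,0,0.06],[0.54,0.64,0],-1],[[0,0,0.087],[0.8,0.96,0],-1],[[0,0,0.087],[0.8,0.96,0],-1]]'

```text
time: 1.1
tool_pos: [0.3562, -0.4524, 0.2638]
tcp_rot: [-3.013, -0.882, 0.001]
wrist_force: [0.6, -0.3, -0.6]
width: 0.998
```

>>> move_arm --deltas '[[[0,0,0.03],[0.27,0.32,0],-1],[[0,0,0.06],[0.54,0.64,0],-1],[[0,0,0.087],[0.8,0.96,0],-1],[[0,0,0.087],[0.8,0.96,0],-1]]'

```text
time: 1.6
tool_pos: [0.436, -0.3573, 0.264]
tcp_rot: [-2.947, -1.085, 0.001]
wrist_force: [-0.2, -0.4, -0.4]
width: 1.001
```

>>> move_arm --deltas '[[[0,0,0.03],[0.13,0.32,0],-1],[[0,0,0.06],[0.26,0.64,0],-1],[[0,0,0.087],[0.4,0.96,0],-1],[[0,0,0.087],[0.4,0.96,0],-1]]'

```text
time: 2.1
tool_pos: [0.4753, -0.2621, 0.2644]
tcp_rot: [-2.868, -1.283, 0.001]
wrist_force: [0.1, -0.4, -0.4]
width: 0.999
```

>>> move_arm --deltas '[[[0,0,0.03],[0.07,0.32,0],-1],[[0,0,0.06],[0.14,0.64,0],-1],[[0,0,0.087],[0.2,0.96,0],-1],[[0,0,0.087],[0.2,0.96,0],-1]]'

```text
time: 2.6
tool_pos: [0.4952, -0.1666, 0.2646]
tcp_rot: [2.774, 1.475, -0.001]
wrist_force: [-0.3, -0.1, 0.4]
width: 1.003
```

>>> move_arm --deltas '[[[0,0,0.03],[0,0.32,0],-1],[[0,0,0.06],[0,0.64,0],-1],[[0,0,0.087],[0,0.96,0],-1],[[0,0,0.087],[0,0.96,0],-1]]'

```text
time: 3.1
tool_pos: [0.4954, -0.0708, 0.2647]
tcp_rot: [2.666, 1.66, -0.001]
wrist_force: [0.0, 0.1, -0.9]
width: 1.003
```

>>> move_arm --deltas '[[[0,0,0.03],[0,0.32,0],-1],[[0,0,0.06],[0,0.64,0],-1],[[0,0,0.087],[0,0.96,0],-1],[[0,0,0.087],[0,0.96,0],-1]]'

```text
time: 3.6
tool_pos: [0.4959, 0.0252, 0.2647]
tcp_rot: [2.547, 1.838, -0.001]
wrist_force: [-0.7, -0.8, 0.8]
width: 0.998
```

>>> move_arm --deltas '[[[0,0,0.03],[0,0.32,0],-1],[[0,0,0.06],[0,0.64,0],-1],[[0,0,0.087],[0,0.96,0],-1],[[0,0,0.087],[0,0.96,0],-1]]'

```text
time: 4.1
tool_pos: [0.4962, 0.1211, 0.2647]
tcp_rot: [2.415, 2.007, -0.001]
wrist_force: [-0.1, -0.1, -0.3]
width: 1.001
```

>>> move_arm --deltas '[[[0,0,0.03],[-0.07,0.32,0],-1],[[0,0,0.06],[-0.14,0.64,0],-1],[[0,0,0.087],[-0.2,0.96,0],-1],[[0,0,0.087],[-0.2,0.96,0],-1]]'

```text
time: 4.6
tool_pos: [0.4761, 0.2172, 0.2648]
tcp_rot: [2.273, 2.168, -0.001]
wrist_force: [-0.4, -0.1, 0.7]
width: 0.999
```

>>> move_arm --deltas '[[[0,0,0.03],[-0.07,0.32,0],-1],[[0,0,0.06],[-0.14,0.64,0],-1],[[0,0,0.087],[-0.22,0.96,0],-1],[[0,0,0.087],[-0.22,0.96,0],-1]]'

```text
time: 5.1
tool_pos: [0.4543, 0.3132, 0.2647]
tcp_rot: [2.119, 2.318, -0.001]
wrist_force: [0.3, -0.3, -0.4]
width: 0.999
```

>>> move_arm --deltas '[[[0,0,0],[-0.01,0.03,-0.5],-1],[[0,0,0],[-0.01,0.03,-1],-1]]'

```text
time: 5.35
tool_pos: [0.4545, 0.315, 0.1648]
tcp_rot: [2.121, 2.314, 0.003]
wrist_force: [0.4, 0.5, -1.2]
width: 1.003
```

>>> move_arm --deltas '[[[0,0,0],[0,0,-0.4],-1],[[0,0,0],[0,0,-0.7],-1],[[0,0,0],[0,0,-1],-1],[[0,0,0],[0,0,-1],-1]]'

```text
time: 5.85
tool_pos: [0.4512, 0.3132, 0.0621]
tcp_rot: [-2.122, -2.315, 0.01]
wrist_force: [0.1, 0.4, 0.5]
width: 0.999
```

>>> move_arm --deltas '[[[0,0,0],[0,0,-0.14],-1],[[0,0,0],[0,0,-0.14],-1],[[0,0,0],[0,0,-0.14],0],[[0,0,0],[0,0,-0.14],0.4],[[0,0,0],[0,0,-0.14],1],[[0,0,0],[0,0,-0.14],1],[[0,0,0],[0,0,-0.14],1],[[0,0,0],[0,0,-0.14],1],[[0,0,0],[0,0,-0.14],1]]' --grip_force 60

```text
time: 6.98
tool_pos: [0.4529, 0.3173, 0.0513]
tcp_rot: [2.12, 2.319, 0.002]
wrist_force: [1.0, 1.9, 3.9]
width: 0.166
```

>>> move_arm --deltas '[[[0,0,0],[0,0,0.1],1],[[0,0,0],[0,0,0.3],1],[[0,0,0],[0,0,0.6],1],[[0,0,0],[0,0,0.9],1],[[0,0,0],[0,0,1],1]]'

```text
time: 7.6
tool_pos: [0.4533, 0.3174, 0.153]
tcp_rot: [2.119, 2.318, 0.004]
wrist_force: [1.1, 0.1, -1.8]
width: 0.169
```

>>> move_arm --deltas '[[[0,0,0],[0,0,0.3],1],[[0,0,0],[0,0,0.6],1],[[0,0,0],[0,0,0.9],1],[[0,0,0],[0,0,1],1],[[0,0,0],[0,0,1],1]]'

```text
time: 8.22
tool_pos: [0.4524, 0.3168, 0.2504]
tcp_rot: [-2.12, -2.319, 0.0]
wrist_force: [-0.7, 0.4, -2.0]
width: 0.169
```

>>> move_arm --deltas '[[[0,0,0],[0,0,0.25],1],[[0,0,0],[0,0,0.5],1],[[0,0,0],[0,0,0.5],1]]'

```text
time: 8.6
tool_pos: [0.453, 0.3172, 0.3011]
tcp_rot: [2.12, 2.318, 0.002]
wrist_force: [0.1, -0.1, -1.5]
width: 0.167
```

Run:
```python
from h import *
o=[]
for n in("top","scene"):
    p,d=read_camera(n); np.savez(f"pics/{n}1.npz",p=p,d=d); y,x={"top":(160,140),"scene":(200,140)}[n]
    o.append(cv2.resize(p[y:y+110,x:x+200],(800,300) if 0 else (545,300),interpolation=cv2.INTER_CUBIC))
cv2.imwrite("pics/lift.png",np.vstack(o)[:,:,::-1])
print(status.read_state()["q"])
```

```text
[ 5.65926405e-01 -1.31807802e-02  1.74278088e+00  2.44702582e-05
  1.41476753e+00  4.76361083e-01]
```

View pics/lift.png

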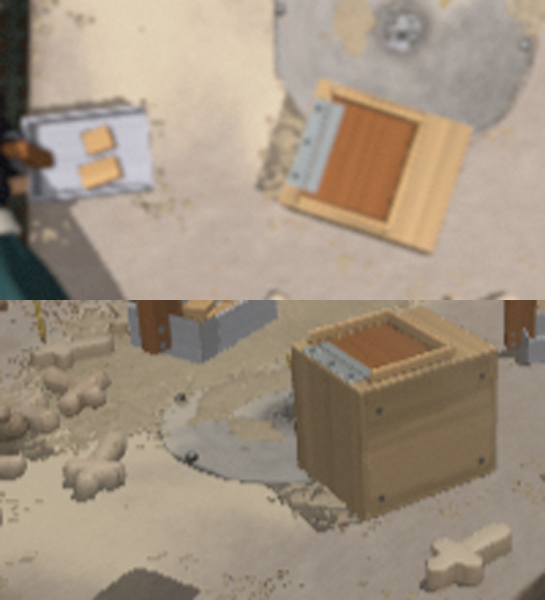

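The scoop is lifted level and both offcuts are in it (around (98,140) and (100,172) in the upper crop). Next I'll move over the box, turning to its heading.

>>> move_arm --deltas '[[[0,0,-0.01],[0.01,-0.08,0],1],[[0,0,-0.03],[0.03,-0.24,0],1],[[0,0,-0.06],[0.06,-0.48,0],1],[[0,0,-0.091],[0.1,-0.72,0],1]]'

```text
time: 9.2
tool_pos: [0.4622, 0.2431, 0.3002]
tcp_rot: [2.283, 2.158, -0.002]
wrist_force: [0.6, -0.2, -1.9]
width: 0.17
```

>>> move_arm --deltas '[[[0,0,-0.03],[0.03,-0.24,0],1],[[0,0,-0.06],[0.06,-0.48,0],1],[[0,0,-0.091],[0.1,-0.72,0],1]]'

```text
time: 9.57
tool_pos: [0.4721, 0.171, 0.3004]
tcp_rot: [2.432, 1.989, -0.001]
wrist_force: [1.3, 0.1, -2.2]
width: 0.168
```

>>> move_arm --deltas '[[[0,0,-0.03],[0.03,-0.24,0],1],[[0,0,-0.06],[0.06,-0.44,0],1],[[0,0,-0.08],[0.09,-0.6,0],1],[[0,0,-0.092],[0.11,-0.7,0],1],[[0,0,-0.092],[0.11,-0.72,0],1],[[0,0,-0.092],[0.11,-0.72,0],1]]'

```text
time: 10.32
tool_pos: [0.4834, 0.1011, 0.3008]
tcp_rot: [-2.566, -1.813, -0.0]
wrist_force: [0.5, -0.6, -1.6]
width: 0.168
```

>>> move_arm --deltas '[[[0.04,-0.015,0],[0,0,0],1],[[0.08,-0.03,0],[0,0,0],1],[[0.126,-0.045,0],[0,0,0],1],[[0.126,-0.045,0],[0,0,0],1],[[0.126,-0.045,0],[0,0,0],1]]'

```text
time: 10.95
tool_pos: [0.4835, 0.1012, 0.301]
tcp_rot: [-2.458, -1.737, -0.259]
wrist_force: [-0.3, -0.6, -0.3]
width: 0.167
```

Run:
```python
from h import *
from scipy.spatial.transform import Rotation as R
o=[]
for n in("top","scene"):
    p,d=read_camera(n); np.savez(f"pics/{n}2.npz",p=p,d=d); y,x={"top":(150,180),"scene":(150,190)}[n]
    o.append(cv2.resize(p[y:y+120,x:x+160],(400,300),interpolation=cv2.INTER_CUBIC))
cv2.imwrite("pics/over.png",np.hstack(o)[:,:,::-1])
s=status.read_state();M=R.from_rotvec(s["tcp_rot"]).as_matrix();print(s["q"],s["tool_pos"],M.round(3))
```

```text
[ 0.00722491 -0.20029158  1.92221827  0.20165604  1.35128369  0.30960873] [0.4836253  0.10152801 0.30102449] [[ 0.326  0.943  0.07 ]
 [ 0.922 -0.333  0.196]
 [ 0.208  0.001 -0.978]]
```

View pics/over.png

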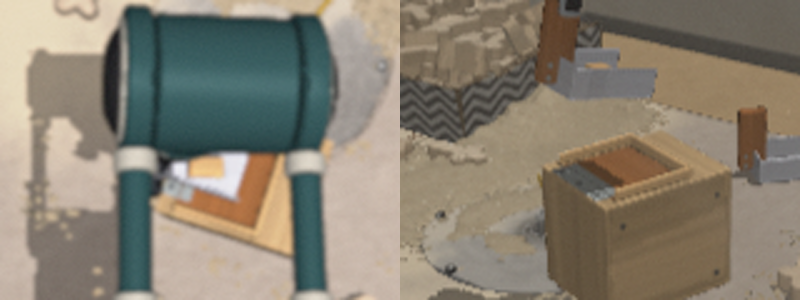

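The scoop is above the mouth and tipped about 12° nose-down, with an offcut still visible at (205,165) in the crop. Now I'll lower the lip onto the flap.

>>> move_arm --deltas '[[[0,0,0],[0,0,-0.15],1],[[0,0,0],[0,0,-0.35],1],[[0,0,0],[0,0,-0.55],1],[[0,0,0],[0,0,-0.75],1],[[0,0,0],[0,0,-0.87],1],[[0,0,0],[0,0,-0.93],1],[[0,0,0],[0,0,-0.98],1],[[0,0,0],[0,0,-0.98],1],[[0,0,0],[0,0,-0.98],1]]'

```text
time: 12.18
tool_pos: [0.484, 0.1009, 0.2036]
tcp_rot: [-2.459, -1.737, -0.261]
wrist_force: [-0.0, 0.5, -0.3]
width: 0.167
```

Run:
```python
from h import *
p,d=read_camera("scene"); np.savez("pics/scene3.npz",p=p,d=d)
cv2.imwrite("pics/in.png",cv2.resize(p[160:280,190:350],(800,600),interpolation=cv2.INTER_CUBIC)[:,:,::-1])
th=np.radians(np.arange(12,54,5));f=np.array([-.3355,-.942])
for t in th:
    g=lambda t:(np.r_[(-36*np.cos(t)+51*np.sin(t))*f,36*np.sin(t)+51*np.cos(t)])
    a=t-th[0];print(np.degrees(t).round(),"turn",(a/(np.pi/2)*np.array([.942,-.3355])).round(3),"shift",((g(t)-g(th[0]))/100).round(3))
```

```text
12.0 turn [ 0. -0.] shift [0. 0. 0.]
17.0 turn [ 0.052 -0.019] shift [-0.017 -0.048  0.019]
22.0 turn [ 0.105 -0.037] shift [-0.035 -0.097  0.034]
27.0 turn [ 0.157 -0.056] shift [-0.053 -0.148  0.044]
32.0 turn [ 0.209 -0.075] shift [-0.071 -0.199  0.05 ]
37.0 turn [ 0.262 -0.093] shift [-0.089 -0.25   0.05 ]
42.0 turn [ 0.314 -0.112] shift [-0.107 -0.301  0.046]
47.0 turn [ 0.366 -0.13 ] shift [-0.125 -0.352  0.037]
52.0 turn [ 0.419 -0.149] shift [-0.143 -0.402  0.024]
```

View pics/in.png

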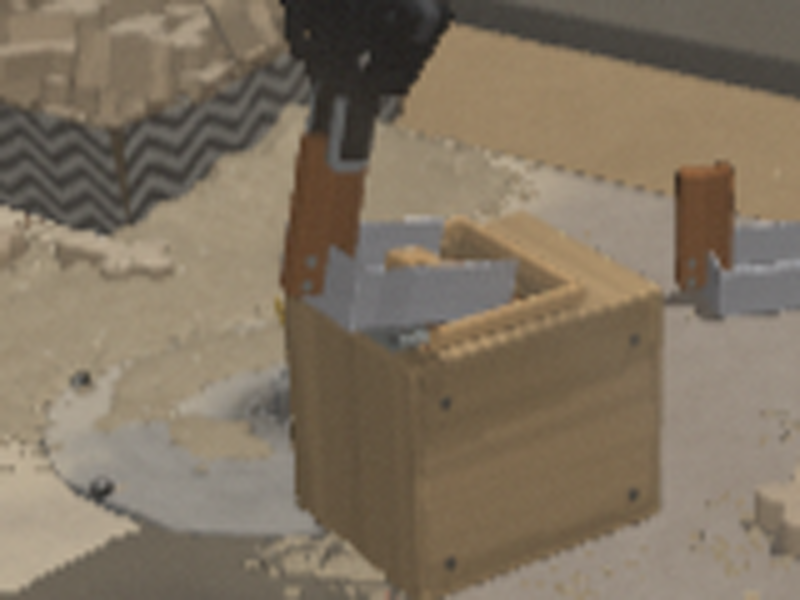

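The lip is between the cheeks and has the flap slightly in, with an offcut visible at (410,258). Now I'll tip about the hinge line and hold.

>>> move_arm --deltas '[[[0.052,-0.019,0],[-0.017,-0.048,0.019],1],[[0.105,-0.037,0],[-0.035,-0.097,0.034],1],[[0.157,-0.056,0],[-0.053,-0.148,0.044],1],[[0.209,-0.075,0],[-0.071,-0.199,0.05],1],[[0.262,-0.093,0],[-0.089,-0.25,0.05],1],[[0.314,-0.112,0],[-0.107,-0.301,0.046],1],[[0.366,-0.13,0],[-0.125,-0.352,0.037],1],[[0.419,-0.149,0],[-0.143,-0.402,0.024],1],[[0.419,-0.149,0],[-0.143,-0.402,0.024],1],[[0.419,-0.149,0],[-0.143,-0.402,0.024],1],[[0.419,-0.149,0],[-0.143,-0.402,0.024],1],[[0.419,-0.149,0],[-0.143,-0.402,0.024],1],[[0.419,-0.149,0],[-0.143,-0.402,0.024],1],[[0.419,-0.149,0],[-0.143,-0.402,0.024],1],[[0.419,-0.149,0],[-0.143,-0.402,0.024],1],[[0.419,-0.149,0],[-0.143,-0.402,0.024],1]]'

```text
time: 14.22
tool_pos: [0.4691, 0.0608, 0.2053]
tcp_rot: [-1.995, -1.409, -0.975]
wrist_force: [-0.6, -0.6, 0.5]
width: 0.168
```

Run:
```python
from h import *
from scipy.spatial.transform import Rotation as R
o=[]
for n in("top","scene"):
    p,d=read_camera(n); np.savez(f"pics/{n}4.npz",p=p,d=d); y,x={"top":(150,200),"scene":(160,190)}[n]
    o.append(cv2.resize(p[y:y+120,x:x+160],(400,300),interpolation=cv2.INTER_CUBIC))
cv2.imwrite("pics/pour.png",np.hstack(o)[:,:,::-1])
s=status.read_state();M=R.from_rotvec(s["tcp_rot"]).as_matrix();print(s["q"],s["tool_pos"],M.round(3))
```

```text
[-0.58875623 -0.06521894  2.2503591   0.89489633  1.37279335 -0.63054811] [0.46909613 0.06078143 0.20527123] [[ 0.205  0.942  0.264]
 [ 0.579 -0.335  0.743]
 [ 0.789  0.001 -0.615]]
```

View pics/pour.png

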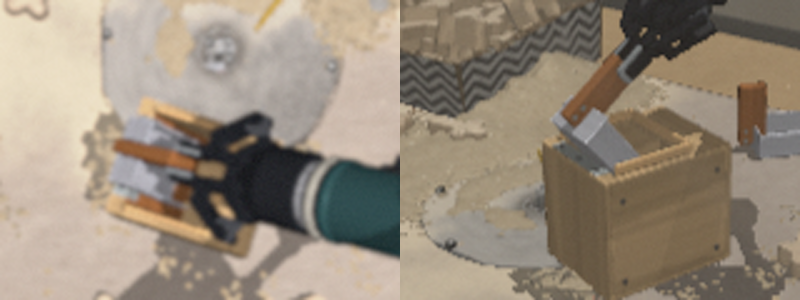

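The scoop is at 52° with its lip deep in the mouth. I've held this for 1 s and the wrist force is near zero. I'll untip along the same path while the flap is still slightly pressed, and look into the tray before leaving.

>>> move_arm --deltas '[[[0,0,0],[0,0,0],1],[[-0.053,0.019,0],[0.018,0.05,0.013],1],[[-0.105,0.037,0],[0.036,0.101,0.022],1],[[-0.157,0.056,0],[0.054,0.152,0.026],1],[[-0.21,0.074,0],[0.072,0.203,0.026],1],[[-0.262,0.093,0],[0.09,0.254,0.02],1],[[-0.314,0.112,0],[0.108,0.305,0.01],1],[[-0.367,0.13,0],[0.126,0.354,-0.005],1],[[-0.419,0.149,0],[0.143,0.402,-0.024],1],[[-0.419,0.149,0],[0.143,0.402,-0.024],1]]'

```text
time: 15.58
tool_pos: [0.4834, 0.1027, 0.2029]
tcp_rot: [-2.454, -1.74, -0.259]
wrist_force: [0.5, -0.1, 0.1]
width: 0.168
```

Run:
```python
from h import *
o=[]
for n,(y,x) in dict(top=(150,200),scene=(170,220)).items():
    p,d=read_camera(n); np.savez(f"pics/{n}5.npz",p=p,d=d)
    o.append(cv2.resize(p[y:y+90,x:x+120],(400,300),interpolation=cv2.INTER_CUBIC))
cv2.imwrite("pics/back.png",np.hstack(o)[:,:,::-1])
```

```text
(no output)
```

View pics/back.png

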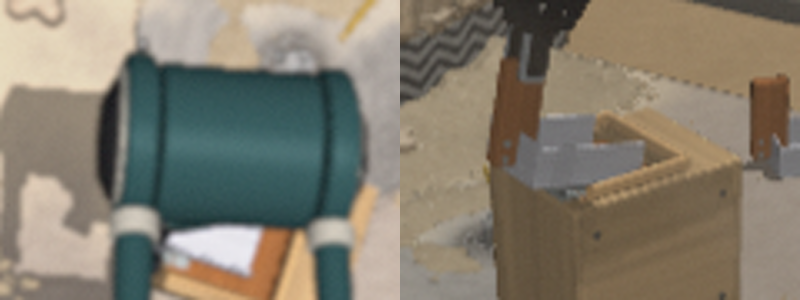

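The tray looks empty in both views: the wood that showed between the walls is gone. I'll lift out, level the scoop and retrace to the original spot.

>>> move_arm --deltas '[[[0,0,0],[0,0,0.2],1],[[0,0,0],[0,0,0.5],1],[[0,0,0],[0,0,0.8],1],[[0,0,0],[0,0,0.98],1],[[0,0,0],[0,0,0.98],1]]'

```text
time: 16.3
tool_pos: [0.4841, 0.1003, 0.302]
tcp_rot: [-2.46, -1.736, -0.263]
wrist_force: [0.3, -0.1, -2.0]
width: 0.167
```

>>> move_arm --deltas '[[[-0.06,0.022,0],[0,0,0],1],[[-0.126,0.045,0],[0,0,0],1],[[-0.126,0.045,0],[0,0,0],1]]'

```text
time: 16.68
tool_pos: [0.4829, 0.1022, 0.2988]
tcp_rot: [-2.561, -1.815, 0.004]
wrist_force: [-0.5, -0.7, -1.4]
width: 0.171
```

>>> move_arm --deltas '[[[0,0,0.03],[-0.03,0.24,0],1],[[0,0,0.06],[-0.06,0.48,0],1],[[0,0,0.092],[-0.11,0.72,0],1],[[0,0,0.092],[-0.11,0.72,0],1]]'

```text
time: 17.18
tool_pos: [0.4714, 0.1733, 0.2996]
tcp_rot: [-2.425, -1.994, 0.001]
wrist_force: [-0.5, -0.7, -1.4]
width: 0.169
```

>>> move_arm --deltas '[[[0,0,0.03],[-0.03,0.24,0],1],[[0,0,0.06],[-0.06,0.48,0],1],[[0,0,0.091],[-0.1,0.72,0],1],[[0,0,0.091],[-0.1,0.72,0],1]]'

```text
time: 17.68
tool_pos: [0.4621, 0.2448, 0.3]
tcp_rot: [-2.279, -2.161, 0.001]
wrist_force: [-0.0, 0.0, -1.5]
width: 0.172
```

>>> move_arm --deltas '[[[0,0,0.03],[-0.03,0.24,0],1],[[0,0,0.06],[-0.06,0.48,0],1],[[0,0,0.091],[-0.1,0.72,0],1],[[0,0,0.091],[-0.1,0.72,0],1],[[0,0,0.091],[-0.1,0.72,0],1]]'

```text
time: 18.3
tool_pos: [0.4527, 0.3154, 0.3005]
tcp_rot: [2.121, 2.317, -0.002]
wrist_force: [-0.4, -0.3, -1.9]
width: 0.168
```

Run:
```python
from h import *
p,d=read_camera("top"); np.savez("pics/top6.npz",p=p,d=d)
cv2.imwrite("pics/ret.png",cv2.resize(p[160:270,140:340],(800,440),interpolation=cv2.INTER_CUBIC)[:,:,::-1])
P=pts("top",d);b=np.zeros(d.shape,bool);b[200:240,262:288]=1
print("flap z",np.percentile(P[b][:,2],[5,50,95]),status.read_state()["tool_pos"])
# lip height vs rear: floor of tray plane
```

```text
flap z [0.13750316 0.14136087 0.15104118] [0.45275855 0.31546909 0.30063479]
```

View pics/ret.png

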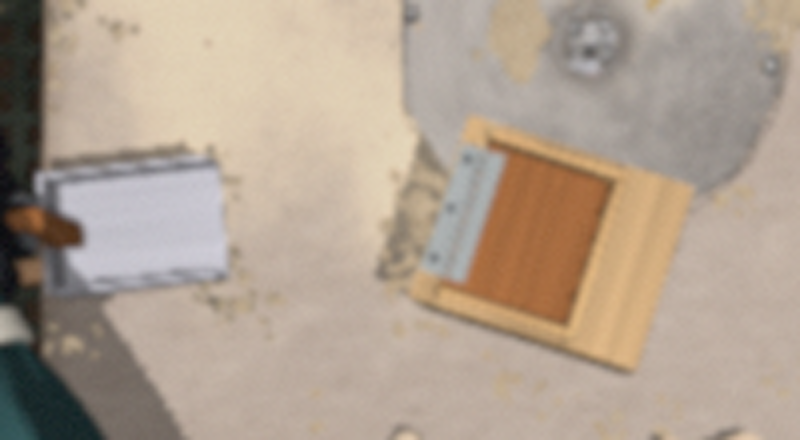

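The tray is empty (floor at (150,220)) and the flap is level and shut, at z=0.141 like the box top. Nothing has dropped on the table, so I'll set the scoop down.

>>> move_arm --deltas '[[[0,0,0],[0,0,-0.3],1],[[0,0,0],[0,0,-0.65],1],[[0,0,0],[0,0,-1],1]]'

```text
time: 18.73
tool_pos: [0.453, 0.3158, 0.2002]
tcp_rot: [2.121, 2.316, 0.001]
wrist_force: [-0.3, 0.0, -1.3]
width: 0.167
```

>>> move_arm --deltas '[[[0,0,0],[0,0,-0.35],1],[[0,0,0],[0,0,-0.7],1],[[0,0,0],[0,0,-1],1],[[0,0,0],[0,0,-1],1]]'

```text
time: 19.23
tool_pos: [0.4504, 0.3144, 0.0981]
tcp_rot: [-2.12, -2.316, 0.01]
wrist_force: [0.1, -0.4, -0.9]
width: 0.168
```

>>> move_arm --deltas '[[[0,0,0],[0,0,-0.1],1],[[0,0,0],[0,0,-0.2],1],[[0,0,0],[0,0,-0.3],1],[[0,0,0],[0,0,-0.4],1],[[0,0,0],[0,0,-0.45],1],[[0,0,0],[0,0,-0.48],1],[[0,0,0],[0,0,-0.48],1],[[0,0,0],[0,0,-0.48],1]]'

```text
time: 20.23
tool_pos: [0.4527, 0.3171, 0.0532]
tcp_rot: [2.12, 2.319, 0.001]
wrist_force: [0.7, -0.6, -1.3]
width: 0.17
```

>>> move_arm --deltas '[[[0,0,0],[0,0,-0.01],1],[[0,0,0],[0,0,-0.02],1],[[0,0,0],[0,0,-0.02],1]]'

```text
time: 20.6
tool_pos: [0.4528, 0.3171, 0.0513]
tcp_rot: [2.12, 2.319, 0.001]
wrist_force: [-0.5, -0.0, 1.2]
width: 0.17
```

Light contact (+1.2 N against about -1.5 N hanging) at the original height. I'll release, rise and check.

>>> move_arm --deltas '[[[0,0,0],[0,0,0],0.5],[[0,0,0],[0,0,0],0],[[0,0,0],[0,0,0],-1],[[0,0,0],[0,0,0],-1],[[0,0,0],[0,0,0],-1],[[0,0,0],[0,0,0],-1],[[0,0,0],[0,0,0],-1],[[0,0,0],[0,0,0.2],-1],[[0,0,0],[0,0,0.6],-1],[[0,0,0],[0,0,1],-1],[[0,0,0],[0,0,1],-1]]'

```text
time: 21.98
tool_pos: [0.4553, 0.3187, 0.1554]
tcp_rot: [2.118, 2.317, 0.013]
wrist_force: [0.3, -0.1, -0.1]
width: 0.999
```

>>> move_arm --deltas '[[[0,0,0],[0,0,0.5],-1],[[0,0,0],[0,0,1],-1],[[0,0,0],[0,0,1],-1]]'

```text
time: 22.35
tool_pos: [0.4548, 0.3184, 0.2553]
tcp_rot: [2.118, 2.317, 0.012]
wrist_force: [0.3, 0.4, 0.2]
width: 1.003
```

>>> move_arm --deltas '[[[0,0,0],[0.4,0,0.3],-1],[[0,0,0],[1,0,0.5],-1],[[0,0,0],[1,0,0.5],-1],[[0,0,0],[1,0,0.5],-1]]'

```text
time: 22.85
tool_pos: [0.5515, 0.3164, 0.2981]
tcp_rot: [-2.119, -2.317, 0.006]
wrist_force: [-1.8, 0.7, 0.4]
width: 0.996
```

Run:
```python
from h import *
o=[]
for n,(y,x) in dict(top=(150,140),scene=(170,180)).items():
    p,d=read_camera(n); o.append(cv2.resize(p[y:y+150,x:x+200],(400,300),interpolation=cv2.INTER_CUBIC))
    P=pts(n,d)
    if n=="top":
        for nm,(a,b,c,e) in dict(S=(200,250,160,222),spare=(190,245,360,425)).items():
            g=np.zeros(d.shape,bool);g[a:b,c:e]=1
            for lo,hi in((.08,.1),(.02,.045)):
                m=g&(P[...,2]>lo)&(P[...,2]<hi);q=P[m];print(nm,m.sum(),np.median(q[:,2]),cv2.minAreaRect((q[:,:2]*1000).astype(np.float32)) if len(q) else 0)
        b=P[200:240,262:288,2];print("flap",np.median(b))
cv2.imwrite("pics/end.png",np.hstack(o)[:,:,::-1])
```

```text
S 74 0.09208709657487407 ((452.9422912597656, 313.69024658203125), (15.95193099975586, 32.19808578491211), 4.925102710723877)
S 157 0.032086740357209494 ((456.9374694824219, 273.2381286621094), (72.59004211425781, 113.61620330810547), 4.887576103210449)
spare 83 0.09207951024516926 ((493.9525451660156, -289.1824645996094), (33.7281608581543, 17.191787719726562), 45.7178955078125)
spare 179 0.03203868542043469 ((466.3245849609375, -318.84466552734375), (116.25056457519531, 73.50820922851562), 46.544898986816406)
flap 0.14131747295330882
```

View pics/end.png

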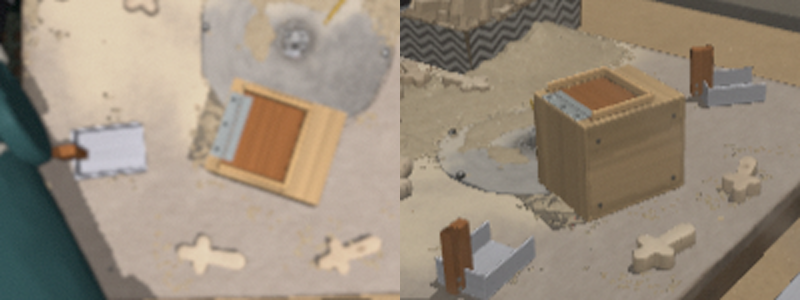

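The final view shows the scoop flat and empty at its original spot, with the flap shut and no loose offcuts. The spare scoop hasn't moved and the gripper is clear of everything.

```bash
python3 -c "
from workcell import order,status
print(order.finish_job(),status.read_state()['time'])"
```

```text
the job is handed in; nothing more can be done
the job is handed in; nothing more can be done
```

The job is done and handed in, with the clock at about 23 s of the 59 s allowed. I pushed the flap in with the scoop's lip at about 12°, then tipped to 52° about the hinge line and held it for 1 s. After that I untipped, lifted the scoop out, set it back on its original spot and released it.

**Last checks:**
- **Scoop:** it stands flat with its handle top at 92 mm and wall tops at 32 mm, within 1–2 mm of where it started, and the tray is empty.
- **Flap:** it is shut, level with the box top at z = 0.141 m.
- **Spare scoop:** it is unmoved to within measurement error.
- **Forces:** wrist force stayed under 4 N in every reading.

No check failed. I could not see the offcuts inside the closed box. That they are in there is inferred from the empty tray and from none lying on the table or box top in the pictures.

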